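Prop out the bench easel and hold it upright

ROBOT

A 6-joint arm with a two-finger parallel gripper is mounted at the origin on the work surface. World frame = base frame: x ahead of the robot, y to its left, z up, the work surface at z = 0. Lengths are in m, angles in rad, forces in N, time in s.
With the tool pointing down it reaches from about 0.375 to 0.9 m from the base axis. Payload 3.1 kg.
Tool frame: the origin (TCP) lies at the very end of the fingers, on their centre line; the grasp point (between the pads) lies 19 mm behind it (hold_point_z is the distance from the TCP to the grasp point, in m); x points along the fingers, y is the direction in which the jaws open and shut, and the axes are right-handed (so a half turn about x gives the same grasp; the last joint's range is limited). The gripper opens to 87 mm and grips with 3 to 60 N. Pads are 19 mm wide; open, the fingers measure 117 mm over their backs; the gripper's body (75 mm by 190 mm) begins 51 mm behind the grasp point.
Start: joints at [-0.178, 0.527, 1.433, -0, 1.181, -0.178], TCP at [0.625, 0, 0.223] pointing down, gripper open.
Joint ranges: [-3.08, 3.08], [-0.75, 2.2], [0.22, 2.44], [-1.43, 4.57], [0, 2.65], [-2.85, 2.85]. Speed limits (rad/s): [2.79, 2.79, 3.14, 3.14, 3.14, 3.14].

INTERFACE

Orientations are given as a unit quaternion [x, y, z, w].
In Python, from rig import * gives the robot as it stands.
- The arm moves only by the tool send_rows, never from a script. Its argument "steps" is a list that holds one entry, the list of rows, each a list of 6 numbers: the shift along the tool's x, y, z in cm, then the turn, a rotation vector about the tool's x, y, z in units of 6 degrees (1.0 is 6 degrees). In form: [[[x, y, z, wx, wy, wz], ...]]. A call has 1 to 8 rows; each row shifts and turns the pose as measured when the row begins, along the tool's axes as they then stand; what a row does not reach is not made up. A row lasts 1/12 s, in which the tool goes at most 41.7 mm and 7.16 degrees, less where a joint would pass 70% of its speed; a pose out of reach is approached as far as the arm can. A call is refused whole if a number of a shift passes 4.17 or a number of a turn 1, either way. A call with a gripper value outside its range is refused whole. "gripper" is the closure, from 0 (fully open) to 1 (shut), set as the call begins (left out, the last holds). The fingers move at their own pace and stop on an object; "force" is the grip in N (left out, the last holds). Time passes only in rows, so rows that do not move let the fingers close. It gives the time, the measured TCP pose, the force and the opening at its end, in the units of the state.
- get_obs(): the state, without advancing time (a new reading comes with each control period).
- camera(name): name is "scene" or "side" or "wrist"; returns (picture, depth): 480x640x3 uint8, red, green, blue; 480x640 float32, m along the optical axis (not along the pixel's ray), 0 where there is no reading.
- camera_params(name): a dict with "intrinsics" (3x3 intrinsics, pixels), "position" and "attitude" of the camera in the world; the wrist camera has in their place "T_tool_cam" (4x4, takes a point from camera to tool coordinates, whose origin is the TCP and whose axes are the tool frame's). Camera axes: x right, y down, z forward; pixel columns grow to the right and rows downward; lengths in m; the calibration is good to about 2 mm. A picture is of the moment at which its call begins: read the wrist's pose just before it. camera_params takes no time and is no camera call.
- hand_in(): hands the job in, once; it reports no verdict.
The state is a dict: "time": time; "q": joint angles; "joint_velocities": joint speeds; "joint_torque": joint torques, N m; "position": TCP position; "tool_rot": TCP orientation; "ft_force": force on the tool from outside, world axes, zero at the start; "moment": the same for the moment, N m; "grip_width": finger opening in m.
Only numpy, scipy, OpenCV 4.12 (cv2) and the standard library are available. Lean on these libraries where they do the work, as an engineer would, in place of code of your own. Each camera call takes 0.05 s, during which the arm holds its last target.

TASK

The carver's bench easel is slumped forward with its prop leg folded up behind it. Move the mallet out of the leg's way and stand it upright on the bench well clear of where the leg comes down, then flip the leg right over its spring and down to its stop, swing the easel frame upright and finish while still holding it upright by its top rail, because it falls forward again as soon as it is let go. Leave the glue bottle, the tin and the offcut where they are.

Things in the scene. Friction and masses are not known exactly. Their poses are not given: they have to be found in the camera images.
- stand: the easel's fixed plywood foot, a board 250 x 160 x 18 mm (y from -110 to +50 mm) with two dark cheeks, 73 mm high, at x = -108 and +108 mm. Origin on the bench straight below the middle of the hub; x runs along the hub, y points level to the back, where the prop leg comes down, z up. Turned on the bench by up to 0.5 rad from the robot's axes.
- hub_mid (a point): middle of the hub, a 22 mm dowel along the stand's x axis, 45 mm above the bench; the frame tips about this line. On the frame's front rests a carved wooden block 120 mm wide, its front face 53 mm in front of the frame's mid plane, its top 148 mm from the hub.
- easel (a joint): tip angle of the easel frame about the hub, rad: 0 = upright, negative = leaning forward (top towards the stand's -y), where it starts, slumped on its stop at about -0.3; positive = backward. The frame (about 0.9 kg) is front-heavy and always falls forward from upright; raising it at the top rail takes about 3 N. With the leg down, the leg's rubber foot meets the bench just as the frame comes upright and stops it.
- top_rail: the pale wooden top rail of the easel frame: bar 200 mm long along the hub direction (its x), 22 mm thick (its y), 30 mm high (its z). Origin at its centre, 180 mm from the hub line on the frame's mid plane; it tips with the frame. It is clear to be pinched across its 22 mm thickness from above once the leg is down.
- prop_leg (a joint): angle of the prop leg (the kickstand) against the frame, rad: 0 = folded, pointing up along the frame's back; grows as it swings out to the back and down; 2.7 = its down stop. An over-centre spring drives it back to 0 below about 0.8 and down to the stop by itself beyond about 1.1; pushing it takes about 2 N at mid length, 1 N at the tip.
- leg_pivot (a point): pin of the prop leg, parallel to the hub: 45 mm behind the frame's mid plane and 100 mm from the hub line up the frame.
- leg_tip (a point): end of the prop leg with the rubber foot, 156 mm from the pin, on the leg's centre line. The leg is a dark wooden bar 24 mm wide (along the hub direction) and 14 mm thick, at the middle of the frame; folded, its last 60 mm stand above the top rail, 27 mm behind the rail's back.
- landing (a point): point on the bench where the leg's foot comes down: 110 mm behind the hub at the middle of the stand (x = 0).
- mallet: round turned wooden carver's mallet, 0.35 kg, standing on its head, handle up: head 60 to 66 mm in diameter from the bench to 85 mm, handle 24 to 27 mm in diameter from 105 to 186 mm. Origin at the centre of its underside. It starts about on the landing point; bare bench to put it lies to the robot's left, around x 0.45 m, y 0.32 m.
- mallet_mid (a point): centre of the mallet, on its axis, 93 mm above its underside.
- glue: white glue bottle, 56 mm in diameter, 150 mm high, on the right of the bench; origin at its underside. Leave alone.
- tin: flat metal wax tin, 72 mm in diameter, 50 mm high, far right; origin at its underside. Leave alone.
- offcut: dark wood offcut 130 x 45 x 22 mm lying flat, far left; origin at the centre of its underside. Leave alone.
Things that resemble listed ones, but are neither listed nor needed, are in the scene too. Of the things that look like the mallet, the middle-sized one is meant.

How it is judged:
On the way, in this order (a step that is already met when the one before it is completed fails the run):
1. the mallet stands upright on the bench, let go, over 90 mm from the leg's landing point (horizontal distance between mallet_mid and landing above 0.09 m and angle between mallet_mid's own z axis and vertical below 0.12 rad and height (world z) of mallet_mid between 0.083 and 0.103 m and contact force between the fingers and mallet below 0.1 N), for 0.3 s.
2. the prop leg is flipped down to its stop (value of joint prop_leg above 2.5 rad), for 0.2 s.
3. the easel frame is upright, held at its top rail (value of joint easel between -0.07 and 0.07 rad and contact force between the fingers and top_rail above 0.5 N), for 0.3 s.
At the end, for the whole second after the job is handed in: Fingers still press the top rail (over 0.5 N); frame upright within 0.07 rad and still (0.05 rad/s); leg down (over 2.5 of 2.7 rad); mallet let go, upright on the bench (0.12 rad), its axis over 90 mm from the landing point, not touching the easel (all of step 1 and all of step 3 and value of joint prop_leg above 2.5 rad and velocity of joint easel between -0.05 and 0.05 rad/s and contact force between mallet and top_rail below 0.1 N and contact force between mallet and stand below 0.1 N); the arm keeps its last pose, push and grip.
It fails at once if the mallet is knocked over (angle between mallet_mid's own z axis and vertical above 0.8 rad).
It fails at once if the glue is moved by more than 25 mm (distance of glue from where it was at the start of the episode above 0.025 m).
It fails at once if the tin is moved by more than 25 mm (distance of tin from where it was at the start of the episode above 0.025 m).
It fails at once if the offcut is moved by more than 25 mm (distance of offcut from where it was at the start of the episode above 0.025 m).
It also fails if it takes over 72 s, if anything falls off the work surface, if the arm or the gripper's body presses on something with over 40 N, if the wrist force passes 120 N, or if a joint passes its speed limit or range.

## Working session

There is one attempt and no reset: what is moved stays moved. The work goes in short steps, Python scripts to look and compute and a tool call to move; the robot and the scene stay as the last step left them, time stands still between calls to the robot, and variables do not carry over. Pictures are saved under pics/ and viewed, and the job is handed in when it is done.

Besides the shell and the picture viewer there is one more tool, called after "Request:" in YAML: its name, and indented under it one key for each argument. send_rows: Moves the arm, as the interface text tells. Its arguments: {"type":"object","properties":{"steps":{"type":"array"},"gripper":{"type":"number"},"force":{"type":"number"}},"required":["steps"]}

```bash
ls; mkdir -p pics; python3 - <<'E'
from rig import *
import cv2,numpy as np
o=get_obs();print(o)
for n in ["scene","side","wrist"]:
    p,d=camera(n);cv2.imwrite(f"pics/{n}0.png",p[:,:,::-1]);np.save(f"pics/{n}0.npy",d)
    print(n,camera_params(n))
E
```

```text
pics
{'time': 0.0, 'q': array([-1.78513663e-01,  5.28434997e-01,  1.43389004e+00,  5.13452643e-06,
        1.18140214e+00, -1.78501056e-01]), 'joint_velocities': array([ 0.00111225,  0.00160618,  0.00010477, -0.00185931,  0.00090828,
        0.00221453]), 'joint_torque': array([-5.45745443e-04, -4.40045428e+01, -1.76593530e+01,  6.32597599e-02,
        5.83207863e-02, -1.53719384e-04]), 'position': array([6.24273051e-01, 1.53565464e-04, 2.21594688e-01]), 'tool_rot': array([ 0.49957433,  0.50061694, -0.50043238,  0.49937521]), 'ft_force': array([-0.2248311 ,  0.19750283,  0.68650308]), 'moment': array([ 0.05264779,  0.04132344, -0.01754399]), 'grip_width': 0.08707104072114034}
scene {'intrinsics': array([[462.94653221,   0.        , 323.00704614],
       [  0.        , 462.94653221, 243.2216224 ],
       [  0.        ,   0.        ,   1.        ]]), 'position': array([1.0668015 , 0.14980274, 0.98254183]), 'attitude': array([ 0.54085372,  0.78373761, -0.25062568, -0.17441151])}
side {'intrinsics': array([[496.82636746,   0.        , 324.30492047],
       [  0.        , 496.82636746, 238.95770988],
       [  0.        ,   0.        ,   1.        ]]), 'position': array([-0.31096794, -0.52251709,  0.97600501]), 'attitude': array([ 0.77216994, -0.46317737,  0.2203081 , -0.37507952])}
wrist {'intrinsics': array([[375.43241746,   0.        , 323.69436958],
       [  0.        , 375.43241746, 244.87494863],
       [  0.        ,   0.        ,   1.        ]]), 'T_tool_cam': array([[-3.46846883e-04, -2.47718711e-01,  9.68831936e-01,
        -1.62775488e-01],
       [ 9.99999662e-01,  6.35705877e-04,  5.20547462e-04,
        -4.29401728e-05],
       [-7.44841502e-04,  9.68831789e-01,  2.47718407e-01,
        -6.61932730e-02],
       [ 0.00000000e+00,  0.00000000e+00,  0.00000000e+00,
         1.00000000e+00]])}
```

View pics/scene0.png

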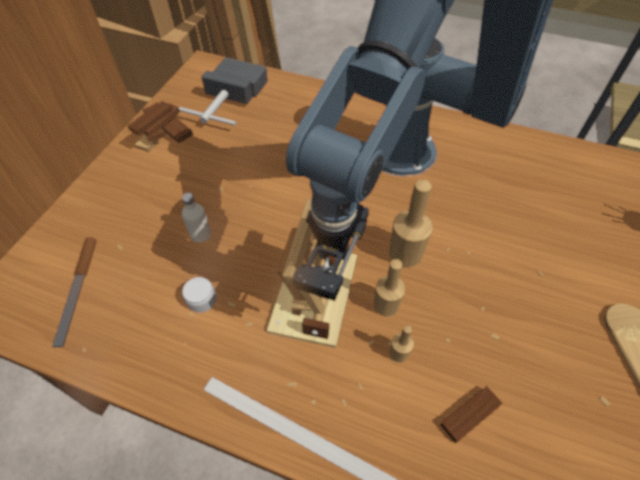

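View pics/side0.png

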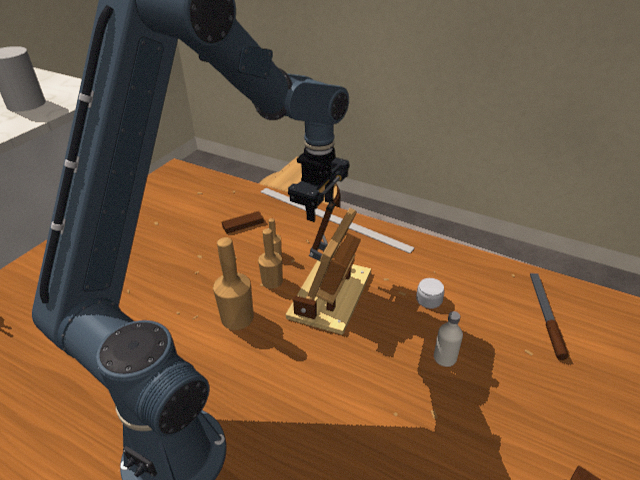

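View pics/wrist0.png

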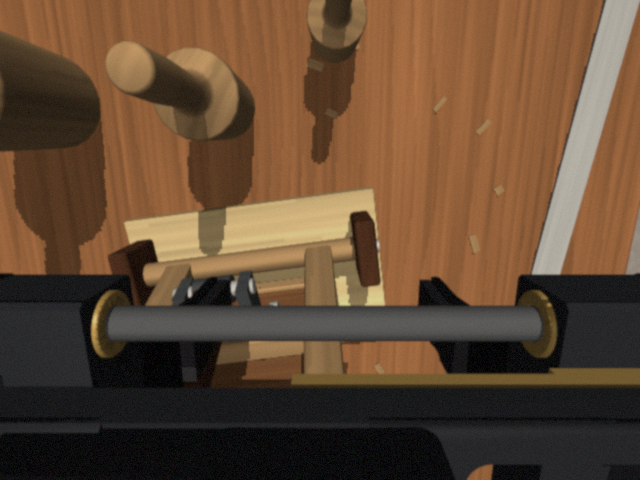

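```bash
cat > h.py <<'E'
from rig import *
import cv2,numpy as np
from scipy.spatial.transform import Rotation as R
def pose(name,obs=None):
    c=camera_params(name);K=c['intrinsics']
    if name=='wrist':
        o=obs or get_obs();T=np.eye(4);T[:3,:3]=R.from_quat(o['tool_rot']).as_matrix();T[:3,3]=o['position'];T=T@c['T_tool_cam']
        return K,T[:3,:3],T[:3,3]
    return K,R.from_quat(c['attitude']).as_matrix(),np.array(c['position'])
def ray(P,u,v): 
    K,A,p=P;return p,A@np.array([(u-K[0,2])/K[0,0],(v-K[1,2])/K[1,1],1])
def onz(P,u,v,z):
    p,d=ray(P,u,v);return p+d*(z-p[2])/d[2]
def cloud(P,D):
    K,A,p=P;v,u=np.mgrid[:480,:640]
    X=np.stack([(u-K[0,2])/K[0,0]*D,(v-K[1,2])/K[1,1]*D,D],-1);return X@A.T+p
def tri(P1,a,P2,b):
    p1,d1=ray(P1,*a);p2,d2=ray(P2,*b)
    s=np.linalg.lstsq(np.stack([d1,-d2],1),p2-p1,rcond=None)[0]
    q1=p1+s[0]*d1;q2=p2+s[1]*d2;return (q1+q2)/2,np.linalg.norm(q1-q2)
E
python3 - <<'E'
from h import *
np.set_printoptions(precision=4,suppress=True)
P=pose('wrist');S=pose('scene');D=pose('side')
for c in [(127,222),(373,190),(383,306)]: print('corner',onz(P,*c,.018))
Cw=cloud(P,np.load('pics/wrist0.npy'));Cs=cloud(S,np.load('pics/scene0.npy'));Cd=cloud(D,np.load('pics/side0.npy'))
print('mallet top wrist',onz(P,132,67,.186),Cw[67,132],'big',Cs[185,421],'small',Cs[331,406])
m=(Cs[250:320,370:410]).reshape(-1,3)
for n,C in (('s',Cs),('d',Cd),('w',Cw)):
    for zz in [(.02,.08),(.11,.18),(.183,.19)]:
        q=C.reshape(-1,3);k=(abs(q[:,0]-.575)<.09)&(abs(q[:,1]-.11)<.1)&(q[:,2]>zz[0])&(q[:,2]<zz[1])
        print(n,zz,k.sum(),q[k].min(0) if k.any() else '',q[k].max(0) if k.any() else '', q[k].mean(0) if k.any() else '')
E
```

```text
corner [ 0.4289 -0.0041  0.018 ]
corner [0.6721 0.0277 0.018 ]
corner [ 0.6867 -0.0936  0.018 ]
mallet top wrist [0.531  0.1049 0.186 ] [0.5304 0.1052 0.1848] big [0.3694 0.1082 0.2609] small [0.6385 0.1667 0.1299]
s (0.02, 0.08) 787 [0.5214 0.0101 0.02  ] [0.6647 0.1912 0.08  ] [0.6044 0.135  0.0528]
s (0.11, 0.18) 315 [0.5152 0.0953 0.1106] [0.6425 0.1775 0.18  ] [0.5669 0.1276 0.1409]
s (0.183, 0.19) 49 [0.5167 0.0972 0.183 ] [0.5409 0.119  0.1869] [0.5272 0.1085 0.1844]
d (0.02, 0.08) 494 [0.4923 0.0103 0.02  ] [0.6535 0.1652 0.0799] [0.5448 0.103  0.0495]
d (0.11, 0.18) 248 [0.5126 0.091  0.1104] [0.6395 0.1738 0.1791] [0.5437 0.1143 0.1417]
d (0.183, 0.19) 33 [0.5161 0.0924 0.183 ] [0.5379 0.116  0.1892] [0.5267 0.1045 0.1849]
w (0.02, 0.08) 3305 [0.5281 0.0103 0.02  ] [0.6569 0.1768 0.0799] [0.6143 0.1402 0.0588]
w (0.11, 0.18) 2127 [0.5235 0.0922 0.11  ] [0.6406 0.1594 0.18  ] [0.5416 0.1043 0.1511]
w (0.183, 0.19) 1587 [0.5166 0.0939 0.183 ] [0.5401 0.1171 0.1877] [0.5284 0.1055 0.1844]
```

```bash
python3 - <<'E'
import cv2
a=cv2.imread('pics/scene0.png')[160:380,240:460];b=cv2.imread('pics/side0.png')[170:350,200:400]
cv2.imwrite('pics/crop1.png',cv2.resize(a,None,fx=2.7,fy=2.7,interpolation=cv2.INTER_CUBIC))
cv2.imwrite('pics/crop2.png',cv2.resize(b,None,fx=3.2,fy=3.2,interpolation=cv2.INTER_CUBIC))
E
```

```text
(no output)
```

View pics/crop1.png

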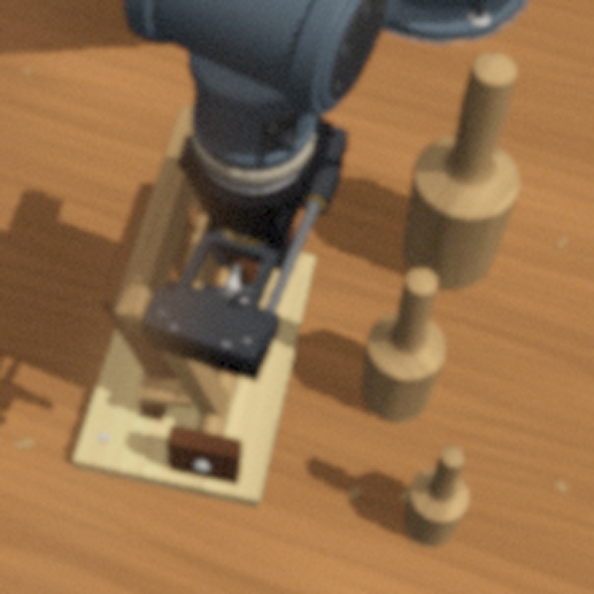

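View pics/crop2.png

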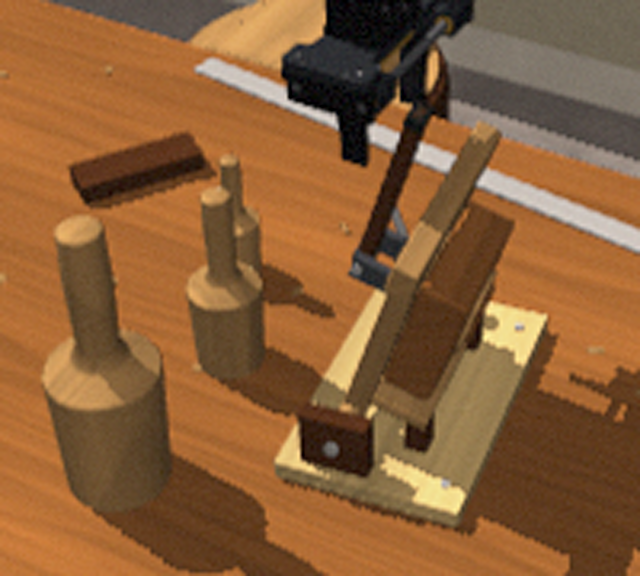

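Candidates for the mallet: large at scene (411,230), measured 0.26 m high; middle at (390,290), 0.185 m; small at (403,345), 0.13 m. The middle one matches the listed 186 mm, and the crop shows it beside the stand's back edge. The stand's yaw is about +0.13, its hub is at about (0.557,-0.038), and its back faces world +y.

Request:
send_rows:
  steps:
    - [[0,0,-2.6,0,0,0],[0,0,-2.7,0,0,0],[0,0,-2.7,0,0,0],[0,-1,-2.5,0,0,0],[0,-3,0,0,0,0],[0,-3,0,0,0,0],[0,-2.6,0,0,0,0],[0,0,0,0,0,0]]
  gripper: 0

```text
time: 0.82
position: [0.5243, 0.1093, 0.2173]
tool_rot: [-0.499, -0.501, 0.502, -0.497]
ft_force: [-0.2, 0.4, -0.4]
grip_width: 0.0868
```

Request:
send_rows:
  steps:
    - [[0,0.4,0.4,0,0,0],[0,0,0,0,0,0]]

```text
time: 0.98
position: [0.5274, 0.1055, 0.2174]
tool_rot: [-0.498, -0.502, 0.502, -0.498]
ft_force: [0.4, -0.9, 0.0]
grip_width: 0.0873
```

```bash
python3 - <<'E'
from h import *
np.set_printoptions(precision=4,suppress=True)
o=get_obs();print(o['position'],o['q'])
for n in ["scene","side","wrist"]:
    p,d=camera(n);cv2.imwrite(f"pics/{n}1.png",p[:,:,::-1]);np.save(f"pics/{n}1.npy",d)
a=cv2.imread('pics/scene1.png')[160:380,240:460];b=cv2.imread('pics/side1.png')[170:350,200:400];c=cv2.imread('pics/wrist1.png')
cv2.imwrite('pics/c1.png',np.hstack([cv2.resize(a,(400,400)),cv2.resize(b,(400,400))]))
E
```

```text
[0.5274 0.1055 0.2174] [-0.0105  0.4201  1.6517  0.0001  1.0772 -0.0096]
```

View pics/c1.png

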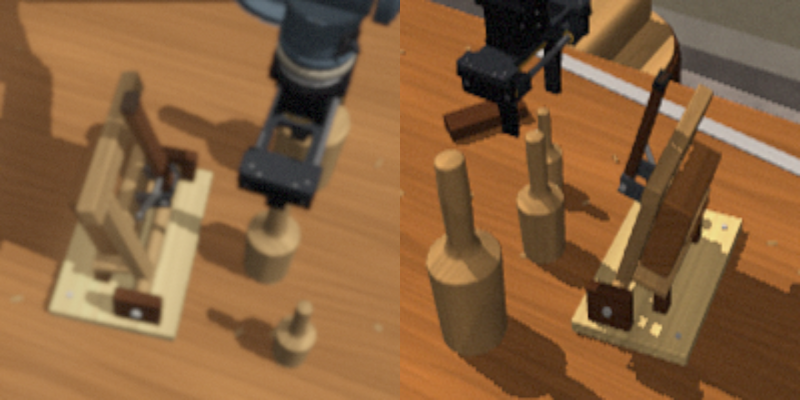

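View pics/wrist1.png

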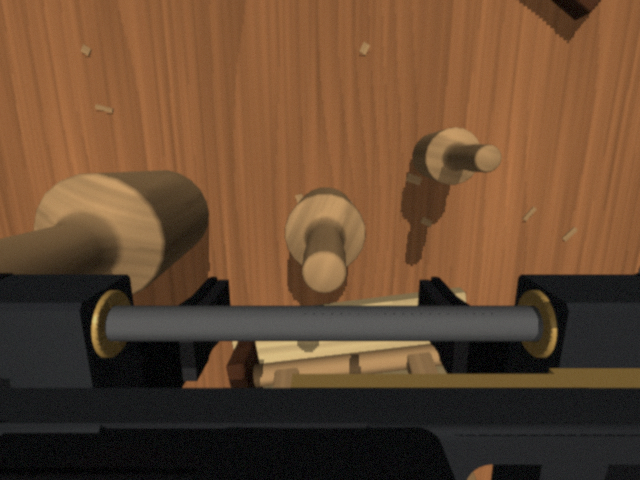

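The gripper is now centred over the middle mallet: its handle top is at wrist pixel (324,270). The folded leg is in clear view, with its tip at about scene (311,213) and side (332,208).

```bash
python3 - <<'E'
from h import *
np.set_printoptions(precision=4,suppress=True)
W=pose('wrist');S=pose('scene');D=pose('side')
print('handle top',onz(W,324,270,.186))
for n,P in (('scene',S),('side',D)):
    C=cloud(P,np.load(f'pics/{n}1.npy')); img=cv2.imread(f'pics/{n}1.png')
    hsv=cv2.cvtColor(img,cv2.COLOR_BGR2HSV)
    k=(C[...,0]>.42)&(C[...,0]<.7)&(C[...,1]>-.16)&(C[...,1]<.04)&(C[...,2]>.19)&(C[...,2]<.34)
    dark=k&(hsv[...,2]<100)&(C[...,0]>.52)&(C[...,0]<.62)
    pale=k&(hsv[...,2]>=110)
    for nm,m in (('dark',dark),('pale',pale)):
        q=C[m]; vs,us=np.nonzero(m)
        print(n,nm,m.sum(),q.min(0),q.max(0),'px',us.min(),us.max(),vs.min(),vs.max())
        for z in np.arange(.19,.32,.01):
            r=q[(abs(q[:,2]-z)<.005)]
            if len(r)>3: print('   z%.2f n%d mean'%(z,len(r)),r.mean(0)[:2],'x',r[:,0].min(),r[:,0].max(),'y',r[:,1].min(),r[:,1].max())
E
```

```text
handle top [0.528  0.1082 0.186 ]
scene dark 526 [ 0.5235 -0.0917  0.1903] [ 0.5728 -0.0239  0.3063] px 305 332 210 257
   z0.19 n19 mean [ 0.5586 -0.0275] x 0.5432274338668122 0.5662523429099402 y -0.03598024131469249 -0.02387190232250236
   z0.20 n35 mean [ 0.5587 -0.0295] x 0.5429094652235571 0.5659429700538493 y -0.038551794468469874 -0.02451886105647988
   z0.21 n59 mean [ 0.554  -0.0467] x 0.5272081982196235 0.5672998487743419 y -0.07868701363269304 -0.02767508114969719
   z0.22 n54 mean [ 0.553 -0.054] x 0.529477686978233 0.566979758565425 y -0.0805689136987443 -0.030907989190134516
   z0.23 n57 mean [ 0.5567 -0.0538] x 0.5235219749239165 0.568401060242324 y -0.09165163208106655 -0.03466476424531334
   z0.24 n28 mean [ 0.5633 -0.0428] x 0.5529841754105086 0.5684527049602355 y -0.05225812059895257 -0.03770874988311712
   z0.25 n32 mean [ 0.5648 -0.0464] x 0.5551661478891946 0.5688052229191625 y -0.056743793014588706 -0.04023097690846622
   z0.26 n28 mean [ 0.5653 -0.0485] x 0.5563222981079788 0.5692265434211022 y -0.057997710964575816 -0.04312002274848231
   z0.27 n33 mean [ 0.
[... 3252 characters left out ...]
057113576348967465
   z0.29 n19 mean [ 0.5487 -0.0652] x 0.544549019855572 0.5612178251536735 y -0.07299130370951468 -0.05772433271710675
   z0.30 n52 mean [ 0.5547 -0.0685] x 0.5440834695093968 0.5698515961989389 y -0.07509742005895059 -0.05873569118387845
   z0.31 n9 mean [ 0.5552 -0.0648] x 0.5453139831263217 0.5687998593079739 y -0.06916716811033663 -0.06064635656272355
side pale 339 [ 0.4617 -0.1136  0.1952] [ 0.6633 -0.0285  0.3052] px 315 356 201 256
   z0.23 n292 mean [ 0.569  -0.0924] x 0.46167387779111 0.6632947940004348 y -0.11364679695686986 -0.04065457447704823
   z0.24 n37 mean [ 0.5767 -0.0837] x 0.4675390212560787 0.6371182315388333 y -0.10460394774832021 -0.04324897870366112
```

The leg's tip (z 0.305, x 0.557, y about -0.065) and the rail (x 0.462–0.662, top z about 0.235) fit the model to within a few mm. Descending on the mallet handle next.

Request:
send_rows:
  steps:
    - [[2,0,0,0,0,0],[2,0,0,0,0,0],[2,0,0,0,0,0],[2,0,0,0,0,0],[0.6,0,0,0,0,0],[0,0,0,0,0,0]]

```text
time: 1.63
position: [0.5374, 0.104, 0.1297]
tool_rot: [0.503, 0.498, -0.5, 0.5]
ft_force: [-0.1, 0.1, 0.7]
grip_width: 0.0871
```

Request:
send_rows:
  steps:
    - [[0,0,0,0,0,0],[0,0,0,0,0,0],[0,0,0,0,0,0],[0,0,0,0,0,0],[0,0,0,0,0,0],[0,0,0,0,0,0],[0,0,0,0,0,0],[0,0,0,0,0,0]]
  gripper: 1
  force: 25

```text
time: 2.3
position: [0.5415, 0.1037, 0.1344]
tool_rot: [0.505, 0.495, -0.498, 0.502]
ft_force: [-0.6, -0.6, 0.3]
grip_width: 0.0417
```

Request:
send_rows:
  steps:
    - [[0.3,-1.0,-0.1,0,0,0],[0.1,-0.2,-0.1,0,0,0]]

```text
time: 2.47
position: [0.5299, 0.1057, 0.1308]
tool_rot: [0.505, 0.495, -0.497, 0.502]
ft_force: [-2.0, 0.4, 0.7]
grip_width: 0.0283
```

```bash
python3 - <<'E'
from h import *
np.set_printoptions(precision=4,suppress=True)
for i in range(3):
    o=get_obs();print(o['time'],o['position'],o['tool_rot'],o['joint_velocities'],o['grip_width'],o['ft_force'])
    p,d=camera('side' if i<2 else 'wrist');cv2.imwrite(f"pics/g{i}.png",p[:,:,::-1])
a=cv2.imread('pics/g0.png')[150:350,200:400];c=cv2.imread('pics/g2.png')
cv2.imwrite('pics/c2.png',np.hstack([cv2.resize(a,(400,400)),cv2.resize(c,(400,300))[np.r_[0:300,[299]*100]]]))
E
```

```text
2.4667 [0.5299 0.1057 0.1308] [ 0.5053  0.4949 -0.4974  0.5023] [ 0.0178 -0.0015  0.0029 -0.0002 -0.0823  0.0254] 0.028286982590107285 [-1.9874  0.3797  0.7408]
2.5167 [0.5307 0.1058 0.1308] [ 0.5057  0.4946 -0.4971  0.5026] [-0.0015  0.0092 -0.03    0.0002 -0.0269 -0.0048] 0.025886887549770494 [ 1.1968  0.0846 -3.5812]
2.5667 [0.5316 0.1057 0.1309] [ 0.506   0.4943 -0.4967  0.5029] [-0.0014  0.0088 -0.0204 -0.0029 -0.0056 -0.0003] 0.02617775254296958 [ 0.7923  0.0582 -2.6779]
```

View pics/c2.png

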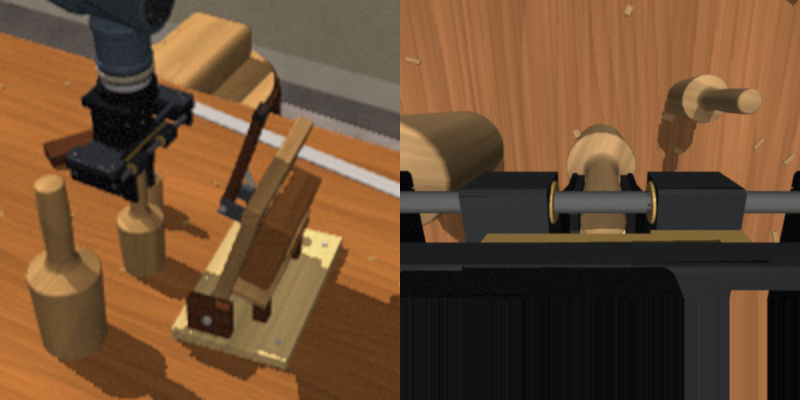

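The handle is gripped (width 0.026 m). Lifting and carrying it to the left.

Request:
send_rows:
  steps:
    - [[-1,0,0,0,0,0],[-1,0,0,0,0,0],[-1.5,0,0,0,0,0],[-0.5,0,-1,0,0,0],[0,0,-2,0,0,0],[0,0,-2,0,0,0],[0,0,-2,0,0,0],[0,-0.5,-2,0,0,0]]

```text
time: 3.28
position: [0.5319, 0.1972, 0.1771]
tool_rot: [0.51, 0.49, -0.497, 0.502]
ft_force: [0.3, -0.5, -2.5]
grip_width: 0.0258
```

Request:
send_rows:
  steps:
    - [[0,-1,-2,0,0,0],[0,-1,-2,0,0,0],[0,-1,-2,0,0,0],[0,-1,-2,0,0,0],[0,-1,-2,0,0,0],[0,-1,-1,0,0,0],[0,-1,-0.5,0,0,0],[0,0,0,0,0,0]]

```text
time: 3.95
position: [0.46, 0.3291, 0.1797]
tool_rot: [0.513, 0.491, -0.492, 0.503]
ft_force: [-1.3, -0.2, -2.9]
grip_width: 0.0258
```

```bash
cat >> h.py <<'E'
def rotrow(Rt,o=None):
    "rotation vector in tool axes (units of 6deg) to reach Rt"
    o=o or get_obs();A=R.from_quat(o['tool_rot'])
    return (A.inv()*R.from_matrix(Rt)).as_rotvec()/np.radians(6)
def shiftrow(pt,o=None):
    o=o or get_obs();A=R.from_quat(o['tool_rot']).as_matrix();return A.T@(np.array(pt)-o['position'])*100
DOWN=np.array([[0,1,0],[0,0,-1],[-1,0,0]],float)
E
python3 - <<'E'
from h import *
np.set_printoptions(precision=4,suppress=True)
o=get_obs();print(o['position'],o['joint_velocities']);print(R.from_quat(o['tool_rot']).as_matrix())
print('rot to down',rotrow(DOWN,o),'shift to place',shiftrow([.455,.325,.1315],o))
p,d=camera('side');cv2.imwrite('pics/g3.png',p[:,:,::-1])
E
```

```text
[0.46   0.3291 0.1797] [ 0.0078  0.004  -0.0287 -0.0262 -0.0083 -0.0016]
[[ 0.0323  0.9994 -0.0104]
 [ 0.0086 -0.0107 -0.9999]
 [-0.9994  0.0322 -0.0089]]
rot to down [-0.1007 -0.0834 -0.3078] shift to place [ 4.7965 -0.6458  0.4603]
```

View pics/g3.png

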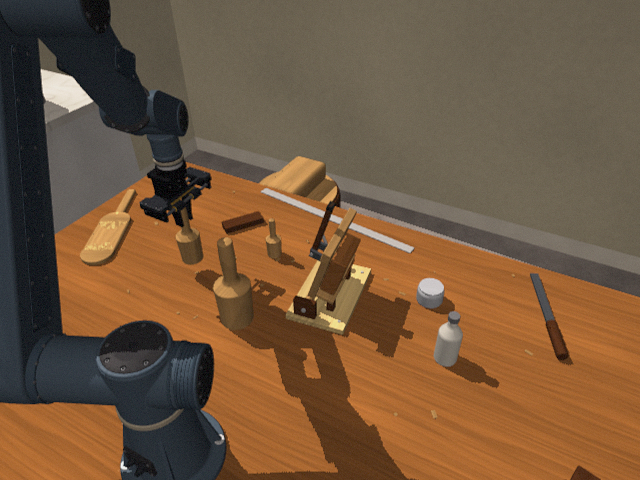

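The mallet hangs upright in the gripper (head at side (190,247)) over bare bench.

Request:
send_rows:
  steps:
    - [[1.2,-0.2,0.1,0,0,-0.15],[1.2,-0.1,0.1,0,0,-0.1],[1,0,0,0,0,0],[0.8,0,0,0,0,0],[0.3,0,0,0,0,0],[0,0,0,0,0,0]]

```text
time: 4.5
position: [0.4627, 0.3244, 0.1306]
tool_rot: [0.508, 0.496, -0.5, 0.495]
ft_force: [-2.0, 2.0, 11.9]
grip_width: 0.0261
```

```bash
python3 - <<'E'
from h import *
np.set_printoptions(precision=4,suppress=True)
o=get_obs();print(o['position'],o['ft_force'],R.from_quat(o['tool_rot']).as_matrix()[:,0], rotrow(DOWN,o))
E
```

```text
[0.4627 0.3244 0.1306] [-1.97    2.0033 11.935 ] [ 0.008   0.0095 -0.9999] [-0.1559 -0.0918 -0.0755]
```

Request:
send_rows:
  steps:
    - [[-0.05,0,0,0,0,0],[0,0,0,0,0,0],[0,0,0,0,0,0],[0,0,0,0,0,0],[0,0,0,0,0,0],[0,0,0,0,0,0]]
  gripper: 0

```text
time: 5.0
position: [0.4658, 0.324, 0.1321]
tool_rot: [0.51, 0.495, -0.499, 0.496]
ft_force: [-0.3, 1.1, 0.4]
grip_width: 0.0577
```

```bash
python3 - <<'E'
from h import *
np.set_printoptions(precision=4,suppress=True)
o=get_obs();print(o['position'],o['grip_width'],o['ft_force'],rotrow(DOWN,o))
p,d=camera('wrist');c=cv2.resize(p[:,:,::-1],(400,300));
p,d=camera('scene');a=p[150:450,330:630,::-1]
cv2.imwrite('pics/c3.png',np.hstack([c,a]))
E
```

```text
[0.4658 0.324  0.1321] 0.05765757436933512 [-0.3006  1.0815  0.4418] [-0.1787 -0.1071 -0.1157]
```

View pics/c3.png

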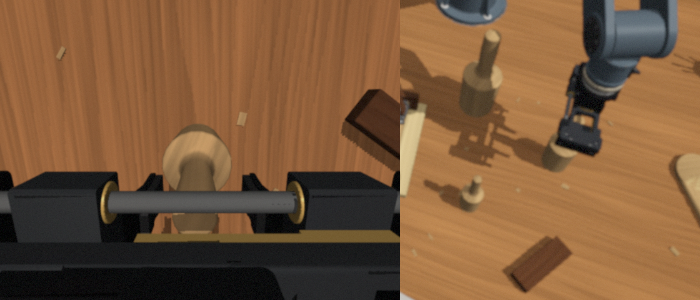

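The mallet is free and standing. Lifting straight up, with a small correction for the drift.

Request:
send_rows:
  steps:
    - [[-1.5,-0.15,0,0,0,0],[-2,-0.1,0,0,0,0],[-2.5,-0.1,0,0,0,0],[-3,0,0,0,0,0],[-3,0,0,0,0,0],[-3,0,0,0,0,0],[-2.5,0,0,0,0,0],[0,0,0,0,0,0]]

```text
time: 5.77
position: [0.4579, 0.3216, 0.3124]
tool_rot: [0.508, 0.496, -0.501, 0.495]
ft_force: [0.7, 0.7, 0.5]
grip_width: 0.0866
```

```bash
python3 - <<'E'
from h import *
np.set_printoptions(precision=4,suppress=True)
o=get_obs();print(o['position'],o['q'])
p,d=camera('side');cv2.imwrite('pics/g4.png',p[100:340,60:380,::-1])
C=cloud(pose('side'),d).reshape(-1,3)
k=(abs(C[:,0]-.46)<.06)&(abs(C[:,1]-.325)<.06)&(C[:,2]>.01)&(C[:,2]<.2)
q=C[k]
for z in (.03,.06,.12,.15,.17,.186):
    r=q[abs(q[:,2]-z)<.008];print(z,len(r),r.mean(0) if len(r) else '')
yaw=.13;cx=np.array([np.cos(yaw),np.sin(yaw),0]);cy=np.array([-np.sin(yaw),np.cos(yaw),0])
A=np.stack([[0,0,-1],cx,np.cross([0,0,-1],cx)],1)
print('rot to stand yaw',rotrow(A,o))
E
```

```text
[0.4579 0.3216 0.3124] [0.4097 0.3405 1.4891 0.0054 1.3046 0.4263]
0.03 88 [0.4464 0.3083 0.0305]
0.06 101 [0.4457 0.3077 0.06  ]
0.12 40 [0.4546 0.3206 0.1194]
0.15 43 [0.4551 0.3188 0.15  ]
0.17 49 [0.4558 0.3195 0.1706]
0.186 51 [0.4592 0.3235 0.1837]
rot to stand yaw [-1.4135 -0.071  -0.0492]
```

View pics/g4.png

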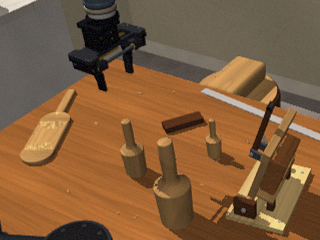

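The mallet stands upright at about (0.459,0.323), roughly 0.26 m from the landing point. Next I close the fingers, turn to the stand's yaw, and go high over to the front of the leg.

Request:
send_rows:
  steps:
    - [[-2,0,0,-0.7,0,0],[-2,0,0,-0.7,0,0],[0,1,3.5,0,0,0],[0,1,3.5,0,0,0],[0,1,3.5,0,0,0],[0,1,3.5,0,0,0],[0,1,3.5,0,0,0],[0,1,3.5,0,0,0]]
  gripper: 1

```text
time: 6.48
position: [0.5393, 0.1206, 0.3398]
tool_rot: [0.458, 0.542, -0.463, 0.531]
ft_force: [0.8, 0.6, 0.8]
grip_width: 0.0418
```

```bash
cat >> h.py <<'E'
yaw=.128;cx=np.array([np.cos(yaw),np.sin(yaw),0]);cy=np.array([-np.sin(yaw),np.cos(yaw),0])
def frameA(lean=0,jaw='x'):
    u=np.sin(lean)*cy+np.cos(lean)*np.array([0,0,1.]);n=np.cos(lean)*cy-np.sin(lean)*np.array([0,0,1.])
    x=-u;y=cx if jaw=='x' else n*(1 if jaw=='y' else -1)
    return np.stack([x,y,np.cross(x,y)],1)
E
python3 - <<'E'
from h import *
np.set_printoptions(precision=3,suppress=True)
o=get_obs();print(o['position'],o['q'],rotrow(frameA()),shiftrow([.561,-.093,.345]))
E
```

```text
[0.539 0.121 0.34 ] [ 0.014  0.318  1.447  0.006  1.393 -0.139] [ 0.235 -0.074  0.153] [-0.673 -1.109 21.434]
```

Request:
send_rows:
  steps:
    - [[-0.7,-0.1,2.5,0.2,-0.05,0.1],[-0.3,-0.2,3,0,0,0],[0,-0.2,3.2,0,0,0],[0,-0.2,3.2,0,0,0],[0,-0.2,3.2,0,0,0],[0,-0.1,3.2,0,0,0],[0,-0.1,2.5,0,0,0],[0,0,0,0,0,0]]

```text
time: 7.15
position: [0.552, -0.1034, 0.3332]
tool_rot: [0.462, 0.539, -0.474, 0.521]
ft_force: [0.6, 0.3, -0.6]
grip_width: 0.0006
```

```bash
python3 - <<'E'
from h import *
np.set_printoptions(precision=3,suppress=True)
o=get_obs();print(o['position'],o['q'],o['ft_force'],rotrow(frameA()),shiftrow([.561,-.093,.26]),o['grip_width'])
p,d=camera('side');a=p[130:330,230:430,::-1]
p,d=camera('scene');b=p[120:320,230:430,::-1]
cv2.imwrite('pics/c4.png',np.hstack([cv2.resize(a,(400,400)),cv2.resize(b,(400,400))]))
E
```

```text
[ 0.552 -0.103  0.333] [-0.38   0.344  1.425 -0.008  1.401 -0.502] [ 0.642  0.275 -0.631] [-0.042 -0.072  0.278] [ 7.294  1.234 -0.863] 0.0006391935340939641
```

View pics/c4.png

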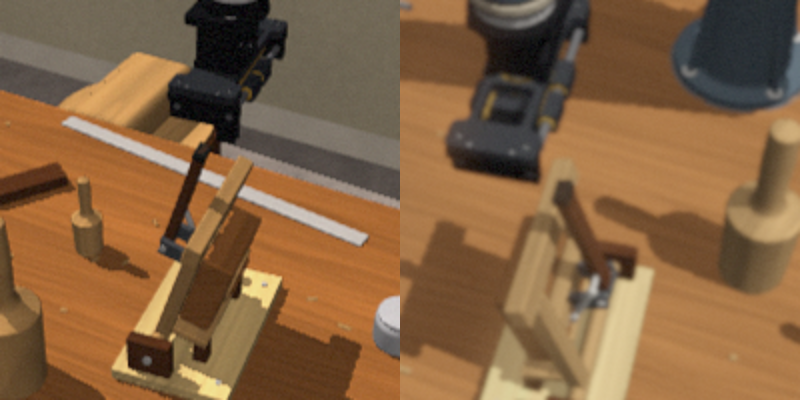

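The closed fingers are just in front of and above the leg tip. Lowering in front of it.

Request:
send_rows:
  steps:
    - [[1.8,0.6,0,0,0,0.3],[2,0.6,0,0,0,0],[2,0.1,0,0,0,0],[1,0,0,0,0,0],[0,0,0,0,0,0]]

```text
time: 7.67
position: [0.5622, -0.0893, 0.2606]
tool_rot: [0.47, 0.536, -0.462, 0.527]
ft_force: [-0.1, 1.0, 0.2]
grip_width: 0.0004
```

```bash
python3 - <<'E'
from h import *
np.set_printoptions(precision=3,suppress=True)
o=get_obs();print(o['position'],o['q'],o['ft_force'],rotrow(frameA()),shiftrow([.561,-.093,.26]),o['grip_width'])
p,d=camera('side');a=p[130:330,230:430,::-1]
p,d=camera('wrist');b=p[:,:,::-1]
cv2.imwrite('pics/c5.png',np.hstack([cv2.resize(a,(400,400)),cv2.resize(b,(400,400))]))
E
```

```text
[ 0.562 -0.089  0.261] [-0.362  0.411  1.527  0.016  1.211 -0.498] [-0.111  1.011  0.18 ] [ 0.029 -0.157 -0.005] [ 0.051 -0.17   0.355] 0.0004478630208495283
```

View pics/c5.png

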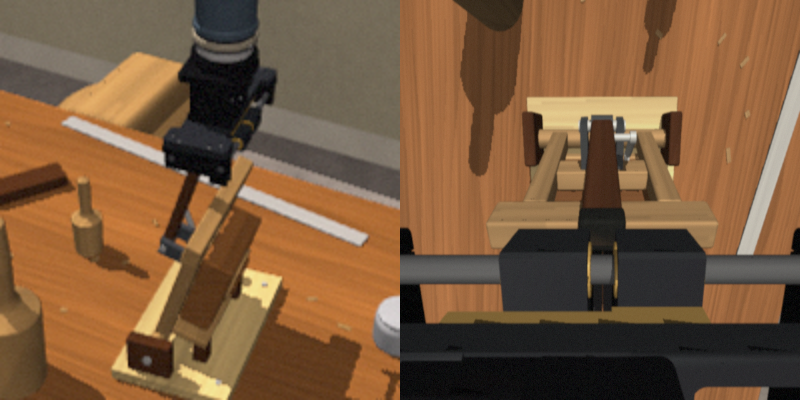

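The leg is centred in front of the fingers (leg tip at wrist column ~322) and the yaw matches. Pushing it back along its arc.

Request:
send_rows:
  steps:
    - [[0,-0.1,-1.4,0,0,0],[-0.5,0,-1.7,0,0,0],[-0.3,0,-1.7,0,0,0],[0.1,0,-1.7,0,0,0]]

```text
time: 8.1
position: [0.5557, -0.0251, 0.2742]
tool_rot: [0.471, 0.531, -0.462, 0.531]
ft_force: [0.5, -2.0, -1.0]
grip_width: 0.0006
```

```bash
cat >> h.py <<'E'
HUB=np.array([.557,-.038,0])
def st(p): d=np.array(p)-HUB; return np.array([d@cx,d@cy,d[2]])
E
python3 - <<'E'
from h import *
np.set_printoptions(precision=3,suppress=True)
o=get_obs();print(st(o['position']),o['ft_force'],rotrow(frameA()))
p,d=camera('side');a=p[130:330,230:430,::-1]
p,d=camera('wrist');b=p[:,:,::-1]
cv2.imwrite('pics/c6.png',np.hstack([cv2.resize(a,(400,400)),cv2.resize(b,(400,400))]))
E
```

```text
[0.    0.013 0.274] [ 0.487 -2.016 -0.956] [ 0.009 -0.074 -0.095]
```

View pics/c6.png

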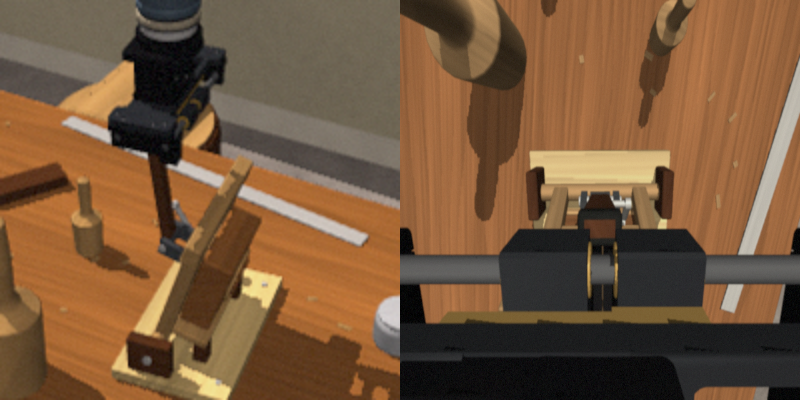

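The leg swings with the fingers (now past vertical). I'll continue along the arc past the over-centre point.

Request:
send_rows:
  steps:
    - [[0.5,0,-1.7,0,0,0],[0.8,0,-1.6,0,0,0],[0.8,0,-1.6,0,0,0],[1,0,-1.4,0,0,0],[1.2,0,-1.2,0,0,0],[1.2,0,-1,0,0,0],[1.2,0,-0.8,0,0,0],[0,0,0,0,0,0]]

```text
time: 8.87
position: [0.5476, 0.0708, 0.2136]
tool_rot: [0.472, 0.527, -0.458, 0.538]
ft_force: [-1.3, -0.1, 0.1]
grip_width: 0.0004
```

```bash
python3 - <<'E'
from h import *
np.set_printoptions(precision=3,suppress=True)
o=get_obs();print(st(o['position']),o['ft_force'],rotrow(frameA()))
p,d=camera('side');a=p[130:330,230:430,::-1]
p,d=camera('scene');b=p[120:320,230:430,::-1]
cv2.imwrite('pics/c7.png',np.hstack([cv2.resize(a,(400,400)),cv2.resize(b,(400,400))]))
E
```

```text
[0.005 0.109 0.214] [-1.283 -0.097  0.142] [ 0.066  0.    -0.239]
```

View pics/c7.png

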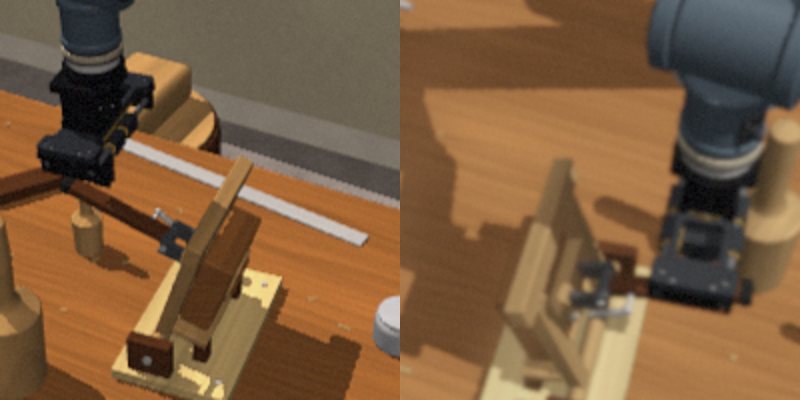

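Request:
send_rows:
  steps:
    - [[0,0,0,0,0,0],[0,0,0,0,0,0],[0,0,0,0,0,0]]

```text
time: 9.22
position: [0.5518, 0.0677, 0.2183]
tool_rot: [0.474, 0.523, -0.457, 0.541]
ft_force: [-0.2, -0.2, 0.4]
grip_width: 0.0002
```

```bash
python3 - <<'E'
from h import *
np.set_printoptions(precision=3,suppress=True)
o=get_obs();print(st(o['position']),o['ft_force'],rotrow(frameA()))
p,d=camera('side');a=p[130:330,230:430,::-1]
p,d=camera('wrist');b=p[:,:,::-1]
cv2.imwrite('pics/c8.png',np.hstack([cv2.resize(a,(400,400)),cv2.resize(b,(400,400))]))
E
```

```text
[0.008 0.106 0.218] [-0.168 -0.192  0.355] [ 0.047  0.032 -0.33 ]
```

View pics/c8.png

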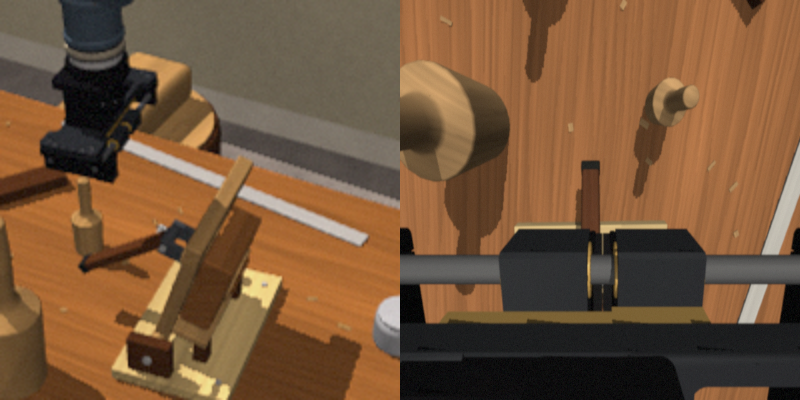

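The leg is falling to its stop by itself. Raising and turning the jaws across the rail meanwhile.

Request:
send_rows:
  steps:
    - [[-1.5,0,0,1,0,-0.1],[-1.5,0,0,1,0,0],[-1.5,0,0,1,0,0],[-1.5,0,0,1,0,0],[-1.5,0,0,1,0,0],[-1.5,0,0,1,0,0],[-1,0,0,1,0,0],[-1,0,0,1,0,0]]
  gripper: 0.3

```text
time: 9.98
position: [0.5472, 0.0654, 0.3319]
tool_rot: [0.654, 0.28, -0.642, 0.285]
ft_force: [-0.4, 0.5, -0.5]
grip_width: 0.046
```

Request:
send_rows:
  steps:
    - [[0,0,0,1,0,0],[0,0,0,1,0,0],[0,0,0,1,0,0],[0,0,0,1,0,0],[0,0,0,1,0,0],[0,0,0,1,0,0],[0,0,0,1,0,0]]

```text
time: 10.57
position: [0.5491, 0.0633, 0.3382]
tool_rot: [0.717, 0.017, -0.697, 0.018]
ft_force: [-0.3, -0.3, -0.4]
grip_width: 0.0607
```

```bash
python3 - <<'E'
from h import *
np.set_printoptions(precision=4,suppress=True)
o=get_obs();print(o['position'],st(o['position']),o['q'],o['ft_force'],o['grip_width'],rotrow(frameA(0,'-y')),rotrow(frameA(-.3,'-y')))
for n in ('side','scene'):
    p,d=camera(n);cv2.imwrite(f'pics/{n}2.png',p[:,:,::-1]);np.save(f'pics/{n}2.npy',d)
    C=cloud(pose(n),d);hsv=cv2.cvtColor(p,cv2.COLOR_RGB2HSV)
    s=np.stack([(C-HUB)@cx,(C-HUB)@cy,C[...,2]],-1)
    k=(abs(s[...,0])<.11)&(s[...,1]>-.1)&(s[...,1]<0.0)&(s[...,2]>.15)&(s[...,2]<.26)
    q=s[k];print(n,k.sum(),'x',np.percentile(q[:,0],[1,99]),'ztop',np.percentile(q[:,2],99))
    for z in np.arange(.16,.25,.01):
        r=q[abs(q[:,2]-z)<.004]
        if len(r)>5:print('  %.2f'%z,len(r),'y',np.percentile(r[:,1],[3,50,97]))
    k=(abs(s[...,0])<.02)&(s[...,1]>.06)&(s[...,1]<.18)&(s[...,2]>.01)&(s[...,2]<.2)
    q=s[k];print('leg',k.sum(),q.min(0),q.max(0), q[q[:,1]>.1].mean(0))
a=cv2.imread('pics/side2.png')[130:330,230:430];b=cv2.imread('pics/scene2.png')[120:320,230:430]
cv2.imwrite('pics/c9.png',np.hstack([cv2.resize(a,(400,400)),cv2.resize(b,(400,400))]))
E
```

```text
[0.5491 0.0633 0.3382] [0.0051 0.1015 0.3382] [-0.0885  0.2983  1.4809  0.0021  1.3333  1.4328] [-0.3137 -0.2714 -0.4253] 0.06072512863508639 [-0.7543 -0.2773 -0.0299] [-0.7071 -0.3884 -2.893 ]
side 1423 x [-0.1019  0.0897] ztop 0.2359362823257865
  0.16 88 y [-0.0853 -0.0411 -0.0013]
  0.17 163 y [-0.0902 -0.0833 -0.0324]
  0.18 350 y [-0.0818 -0.064  -0.0408]
  0.20 6 y [-0.0571 -0.0552 -0.0506]
  0.21 38 y [-0.0602 -0.0555 -0.0381]
  0.22 44 y [-0.0631 -0.0598 -0.0412]
  0.23 384 y [-0.0643 -0.0565 -0.044 ]
  0.24 14 y [-0.0531 -0.0484 -0.0458]
leg 169 [-0.0178  0.0603  0.0373] [0.0086 0.128  0.1171] [-0.0094  0.1128  0.0548]
scene 2454 x [-0.0964  0.0972] ztop 0.23491420108538907
  0.16 197 y [-0.0434 -0.0228 -0.0012]
  0.17 265 y [-0.0876 -0.0805 -0.0229]
  0.18 79 y [-0.0785 -0.0299 -0.0246]
  0.19 54 y [-0.0365 -0.0303 -0.0281]
  0.20 40 y [-0.0351 -0.033  -0.0311]
  0.21 137 y [-0.0519 -0.0354 -0.034 ]
  0.22 193 y [-0.0531 -0.0382 -0.036 ]
  0.23 825 y [-0.0611 -0.0504 -0.0399]
leg 393 [-0.0165  0.0601  0.0353] [0.0109 0.1288 0.121 ] [-0.      0.1139  0.0573]
```

View pics/c9.png

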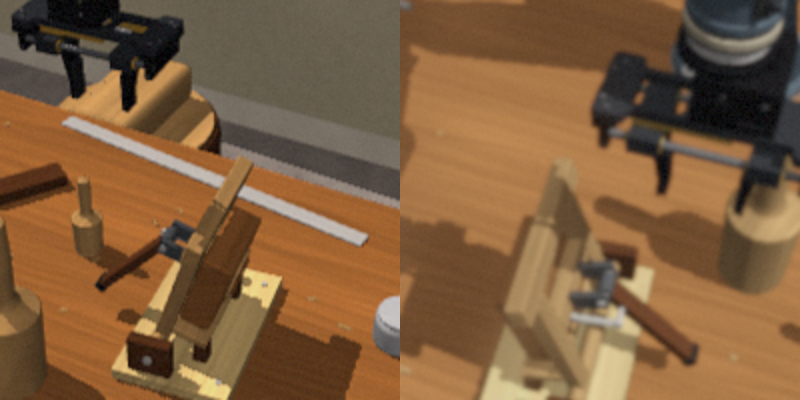

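The leg is at its stop: its tip measures y 0.119–0.128 and z 0.035–0.04 in the stand frame (model 0.119, 0.039). The frame's lean measures about -0.28, so I tilt the tool to match.

Request:
send_rows:
  steps:
    - [[0,0,0,-0.25,-0.13,-0.9],[0,0,0,-0.25,-0.13,-0.9],[0,0,0,-0.25,-0.13,-0.9],[0,0,0,0,0,0]]

```text
time: 11.0
position: [0.5488, 0.0654, 0.3397]
tool_rot: [-0.691, -0.158, 0.704, 0.047]
ft_force: [0.4, -0.6, -1.1]
grip_width: 0.0608
```

```bash
cat >> h.py <<'E'
def unst(s): return HUB+s[0]*cx+s[1]*cy+np.array([0,0,s[2]])
def ud(dist,lean,dy=.002): return unst([0.005,np.sin(lean)*dist+dy,.045+np.cos(lean)*dist])
E
python3 - <<'E'
from h import *
np.set_printoptions(precision=3,suppress=True)
o=get_obs();print(st(o['position']),o['q'],rotrow(frameA(-.28,'-y')),'far',shiftrow(ud(.29,-.28)),'pre',shiftrow(ud(.233,-.28)))
E
```

```text
[0.005 0.104 0.34 ] [-0.237  0.335  1.457  0.272  1.464  1.129] [0.297 0.031 0.105] far [-3.681 17.861  0.573] pre [ 2.019 17.924  0.555]
```

Request:
send_rows:
  steps:
    - [[-0.7,2.6,0.1,0.3,0,0.1],[-0.7,2.8,0.1,0,0,0],[-0.7,2.8,0.1,0,0,0],[-0.7,2.8,0.1,0,0,0],[-0.6,2.8,0.1,0,0,0],[-0.3,2.8,0.1,0,0,0],[0,1.2,0,0,0,0],[0,0,0,0,0,0]]

```text
time: 11.67
position: [0.5674, -0.1214, 0.3265]
tool_rot: [-0.692, -0.142, 0.706, 0.044]
ft_force: [0.1, -0.2, -0.0]
grip_width: 0.0607
```

```bash
python3 - <<'E'
from h import *
np.set_printoptions(precision=3,suppress=True)
o=get_obs();print(st(o['position']),o['q'],rotrow(frameA(-.28,'-y')),'far',shiftrow(ud(.29,-.28)),'pre',shiftrow(ud(.233,-.28)))
p,d=camera('side');a=p[100:300,230:430,::-1]
p,d=camera('scene');b=p[120:320,230:430,::-1]
cv2.imwrite('pics/c10.png',np.hstack([cv2.resize(a,(400,400)),cv2.resize(b,(400,400))]))
p,d=camera('wrist');cv2.imwrite('pics/w10.png',p[:,:,::-1])
E
```

```text
[-0.    -0.084  0.327] [-0.515  0.422  1.347  0.208  1.537  0.892] [ 0.103  0.044 -0.153] far [ 0.423 -0.492 -0.539] pre [ 6.122 -0.583 -0.566]
```

View pics/c10.png

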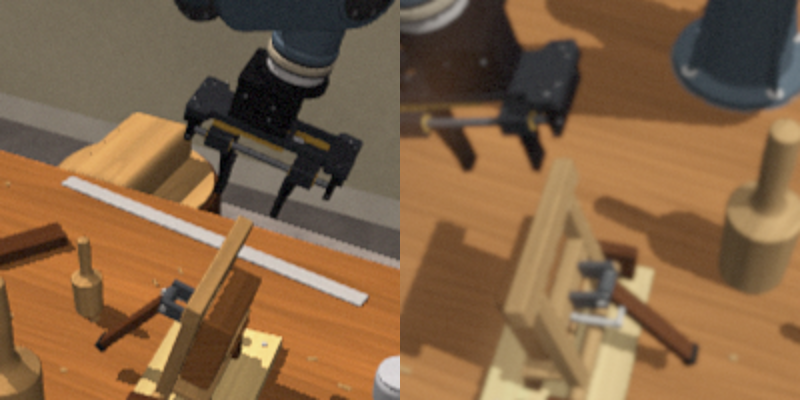

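View pics/w10.png

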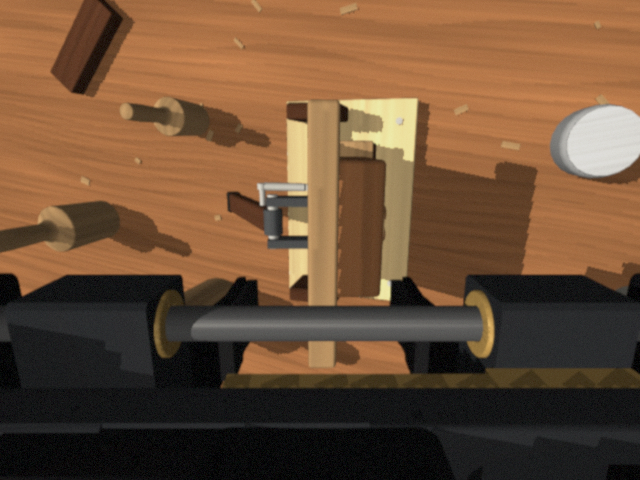

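Wrist view: the rail (columns 309–337) is centred between the open fingers (247, 400) and parallel to them. Approaching along the tool axis.

Request:
send_rows:
  steps:
    - [[2,-0.1,-0.3,0,0,-0.1],[2,0,-0.1,0,0,0],[2,0,0,0,0,0],[0.5,0,0,0,0,0],[0,0,0,0,0,0]]

```text
time: 12.23
position: [0.5688, -0.0899, 0.2673]
tool_rot: [-0.693, -0.15, 0.704, 0.043]
ft_force: [0.5, 0.3, 0.6]
grip_width: 0.0609
```

```bash
python3 - <<'E'
from h import *
np.set_printoptions(precision=3,suppress=True)
o=get_obs();print(st(o['position']),o['ft_force'],rotrow(frameA(-.28,'-y')),'grasp',shiftrow(ud(.163,-.28)),'pre',shiftrow(ud(.233,-.28)))
p,d=camera('wrist');cv2.imwrite('pics/w11.png',p[:,:,::-1])
E
```

```text
[ 0.005 -0.053  0.267] [0.452 0.284 0.643] [ 0.244  0.023 -0.051] grasp [6.592 0.825 0.01 ] pre [-0.408  0.863  0.027]
```

View pics/w11.png

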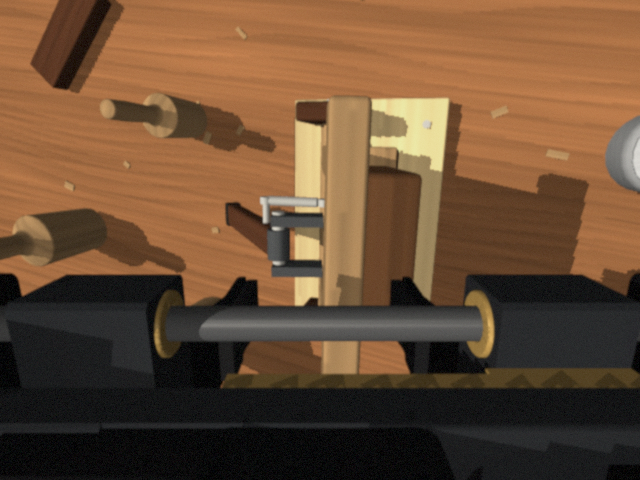

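Request:
send_rows:
  steps:
    - [[0.5,0.9,0,0.2,0,0],[1,0.2,0,0,0,0],[1,0.1,0,0,0,0],[0,0,0,0,0,0]]

```text
time: 12.62
position: [0.5719, -0.0953, 0.2419]
tool_rot: [-0.695, -0.142, 0.704, 0.048]
ft_force: [-1.5, 0.1, 0.3]
grip_width: 0.0611
```

```bash
python3 - <<'E'
from h import *
np.set_printoptions(precision=3,suppress=True)
o=get_obs();print(st(o['position']),o['ft_force'],rotrow(frameA(-.28,'-y')),'grasp',shiftrow(ud(.163,-.28)))
p,d=camera('wrist');cv2.imwrite('pics/w12.png',p[:,:,::-1])
E
```

```text
[ 0.008 -0.059  0.242] [-1.521  0.116  0.269] [ 0.058 -0.036 -0.097] grasp [ 4.3   -0.439  0.264]
```

View pics/w12.png

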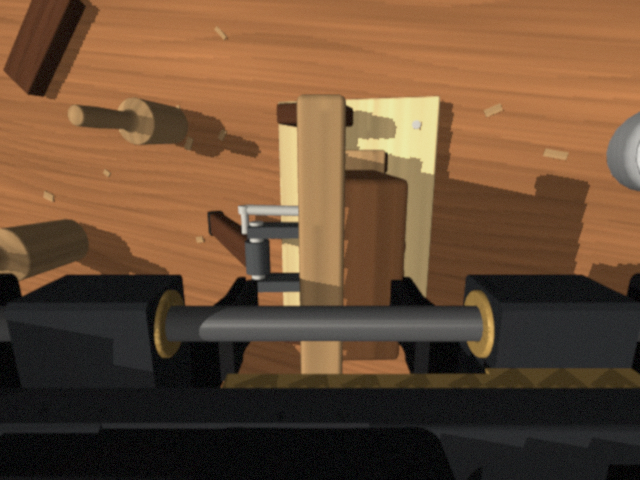

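Centred again (rail columns 299–345). Going down the last 4.2 cm, then closing.

Request:
send_rows:
  steps:
    - [[1.2,0,0.1,0,0,0],[1.2,0,0.1,0,0,0],[1.2,0,0,0,0,0],[0.5,0,0,0,0,0]]

```text
time: 13.0
position: [0.5716, -0.0871, 0.2042]
tool_rot: [-0.698, -0.14, 0.701, 0.047]
ft_force: [-0.3, 0.3, -0.7]
grip_width: 0.0608
```

```bash
python3 - <<'E'
from h import *
np.set_printoptions(precision=3,suppress=True)
o=get_obs();print(st(o['position']),o['ft_force'],rotrow(frameA(-.28,'-y')),'grasp',shiftrow(ud(.163,-.28)))
p,d=camera('wrist');b=p[:,:,::-1]
p,d=camera('side');a=p[130:330,230:430,::-1]
cv2.imwrite('pics/c13.png',np.hstack([cv2.resize(a,(400,400)),cv2.resize(b,(400,300))[np.r_[0:300,[299]*100]]]))
E
```

```text
[ 0.008 -0.051  0.204] [-0.304  0.34  -0.739] [ 0.054 -0.107 -0.138] grasp [ 0.436 -0.656  0.322]
```

View pics/c13.png

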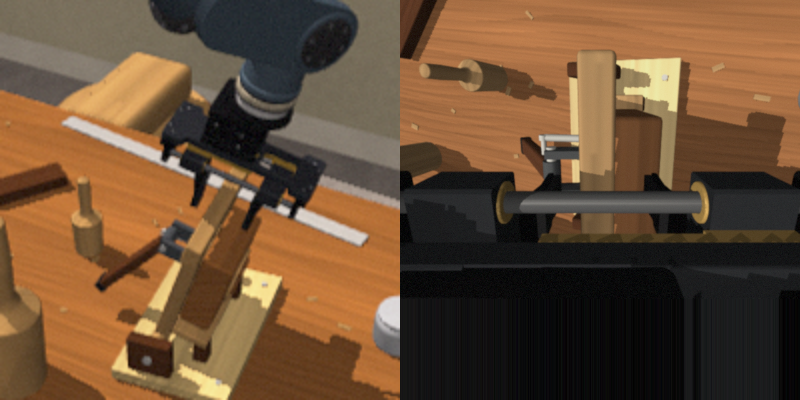

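Request:
send_rows:
  steps:
    - [[0.3,-0.4,0.1,0,0,-0.1],[0,0,0,0,0,0],[0,0,0,0,0,0],[0,0,0,0,0,0],[0,0,0,0,0,0],[0,0,0,0,0,0],[0,0,0,0,0,0]]
  gripper: 1
  force: 30

```text
time: 13.68
position: [0.5723, -0.0835, 0.206]
tool_rot: [0.699, 0.143, -0.699, -0.051]
ft_force: [-0.6, 9.2, 2.7]
grip_width: 0.0222
```

```bash
python3 - <<'E'
from h import *
np.set_printoptions(precision=3,suppress=True)
o=get_obs();print(o['grip_width'],st(o['position']),o['ft_force'],o['q'])
u=-R.from_quat(o['tool_rot']).as_matrix()[:,0];print('tool lean',np.arctan2(u@cy,u[2]),u@cx)
s=st(o['position']);print('pos lean',np.arctan2(s[1],s[2]-.045),np.hypot(s[1],s[2]-.045))
p,d=camera('wrist');b=p[:,:,::-1]
p,d=camera('side');a=p[130:330,230:430,::-1]
cv2.imwrite('pics/c14.png',np.hstack([cv2.resize(a,(400,400)),cv2.resize(b,(400,300))[np.r_[0:300,[299]*100]]]))
E
```

```text
0.022228892228527926 [ 0.009 -0.047  0.206] [-0.588  9.168  2.74 ] [-0.466  0.528  1.523  0.25   1.242  0.874]
tool lean -0.2747709524249273 -0.017018200324170937
pos lean -0.2844951936014544 0.1677232394452551
```

View pics/c14.png

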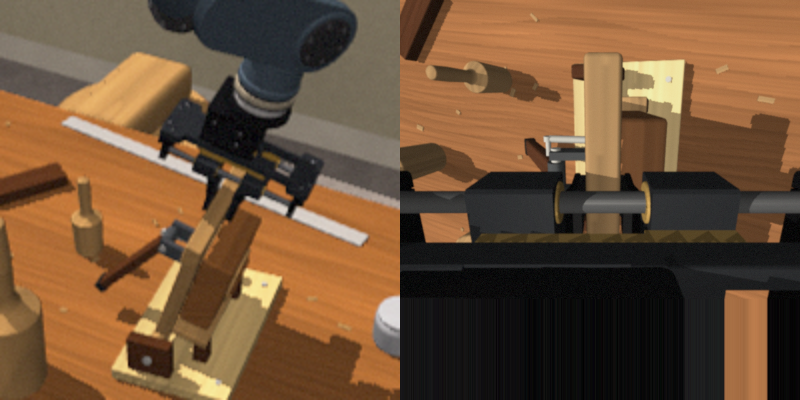

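Pinched (22.2 mm, matching the rail). Swinging the frame up about the hub: 2° and 5.9 mm per row.

Request:
send_rows:
  steps:
    - [[0,-0.6,0,0,0,0.33],[0,-0.6,0,0,0,0.33],[0,-0.6,0,0,0,0.33],[0,-0.6,0,0,0,0.33]]

```text
time: 14.12
position: [0.5692, -0.0608, 0.2114]
tool_rot: [0.707, 0.093, -0.701, -0.004]
ft_force: [0.9, -0.2, -1.6]
grip_width: 0.0218
```

```bash
cat > chk.py <<'E'
from h import *
np.set_printoptions(precision=3,suppress=True)
o=get_obs();print(o['grip_width'],st(o['position']),o['ft_force'],o['moment'])
u=-R.from_quat(o['tool_rot']).as_matrix()[:,0];print('tool lean',np.arctan2(u@cy,u[2]),u@cx)
s=st(o['position']);print('pos lean',np.arctan2(s[1],s[2]-.045),np.hypot(s[1],s[2]-.045))
E
python3 chk.py
```

```text
0.021831809359701738 [ 0.009 -0.024  0.211] [ 0.873 -0.228 -1.557] [0.331 0.13  0.206]
tool lean -0.13703699101925879 -0.0176706454217782
pos lean -0.14413086764847088 0.16813813119185764
```

Request:
send_rows:
  steps:
    - [[0,-0.6,0,0,0,0.33],[0,-0.6,0,0,0,0.33],[0,-0.6,0,0,0,0.33],[0,-0.4,0,0,0,0.25]]

```text
time: 14.45
position: [0.5661, -0.0376, 0.2136]
tool_rot: [0.712, 0.046, -0.699, 0.045]
ft_force: [0.9, 0.3, -1.5]
grip_width: 0.0216
```

```bash
python3 chk.py
```

```text
0.021614181085364066 [ 0.009 -0.001  0.214] [ 0.872  0.314 -1.513] [0.203 0.185 0.191]
tool lean -0.0004153082775713031 -0.017992930401732936
pos lean -0.0044944882233958275 0.16856362417864
```

Request:
send_rows:
  steps:
    - [[0,-0.1,0,0,0,0],[0,0,0,0,0,0],[0,0,0,0,0,0],[0,0,0,0,0,0]]

```text
time: 14.78
position: [0.566, -0.036, 0.2137]
tool_rot: [0.712, 0.047, -0.699, 0.047]
ft_force: [-0.1, 0.2, 0.2]
grip_width: 0.0216
```

```bash
python3 chk.py; python3 - <<'E'
from h import *
np.set_printoptions(precision=4,suppress=True)
P={}
for n in ('side','scene'):
    p,d=camera(n);cv2.imwrite(f'pics/{n}3.png',p[:,:,::-1]);o=get_obs();print(o['time'],st(o['position']))
    C=cloud(pose(n),d)
    s=np.stack([(C-HUB)@cx,(C-HUB)@cy,C[...,2]],-1)
    k=(abs(s[...,0])<.1)&(abs(s[...,0])>.04)&(abs(s[...,1])<.03)&(s[...,2]>.15)&(s[...,2]<.26)
    q=s[k]
    for z in np.arange(.16,.26,.01):
        r=q[abs(q[:,2]-z)<.005]
        if len(r)>5:print('  %.2f'%z,len(r),'y',np.percentile(r[:,1],[3,50,97]))
    k=(abs(s[...,0])<.02)&(s[...,1]>.06)&(s[...,1]<.16)&(s[...,2]>.004)&(s[...,2]<.1)
    q=s[k];print('leg',k.sum(),q.min(0),q.max(0))
    k=(abs(C[...,0]-.46)<.05)&(abs(C[...,1]-.322)<.05)&(C[...,2]>.183)&(C[...,2]<.19);print('mallet top',k.sum(),C[k].mean(0) if k.any() else '')
a=cv2.imread('pics/side3.png')[130:330,180:430];b=cv2.imread('pics/scene3.png')[150:400,240:490]
cv2.imwrite('pics/c15.png',np.hstack([cv2.resize(a,(400,320)),cv2.resize(b,(320,320))]))
E
```

```text
0.021602843473715164 [0.009 0.001 0.214] [-0.112  0.18   0.202] [ 0.17   0.133 -0.053]
tool lean 0.0010876329505558056 -0.018132587395656007
pos lean 0.00524326477041314 0.1686955387963302
14.8333 [0.0091 0.0008 0.2137]
  0.16 63 y [-0.0265 -0.0072  0.009 ]
  0.17 59 y [-0.0276 -0.0072  0.0096]
  0.18 55 y [-0.0271 -0.0085  0.0066]
  0.19 118 y [-0.0292 -0.0159  0.0059]
  0.20 40 y [-0.0289 -0.009  -0.0055]
  0.21 24 y [-0.01   -0.0088  0.0018]
  0.22 40 y [-0.0112 -0.01    0.003 ]
  0.23 41 y [-0.0114 -0.01    0.0089]
  0.24 160 y [-0.011  -0.0015  0.0096]
leg 161 [-0.0196  0.0647  0.004 ] [0.019  0.1529 0.0998]
mallet top 31 [0.4603 0.3248 0.1852]
14.8833 [0.0092 0.0009 0.2137]
  0.16 44 y [-0.0293  0.0021  0.0139]
  0.17 37 y [-0.0292  0.0001  0.0137]
  0.18 27 y [-0.0294 -0.0188  0.0139]
  0.19 86 y [-0.0294 -0.0211  0.0135]
  0.21 15 y [-0.0052  0.01    0.0141]
  0.22 43 y [-0.0049  0.0101  0.0143]
  0.23 47 y [-0.0055  0.01    0.0141]
  0.24 306 y [-0.0073  0.0035  0.0136]
leg 311 [-0.0189  0.067   0.0042] [0.0182 0.1596 0.0994]
mallet top 57 [0.4617 0.3271 0.1849]
```

View pics/c15.png

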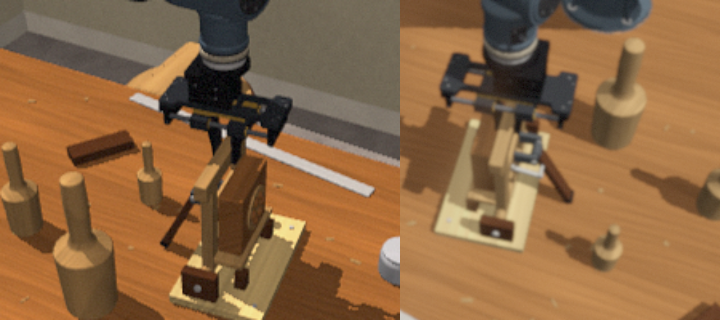

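The frame is upright: the rail faces straddle the hub line (y -0.010 to +0.012) and the leg's foot is at the bench. One more hold, then I hand in.

Request:
send_rows:
  steps:
    - [[0,0,0,0,0,0],[0,0,0,0,0,0],[0,0,0,0,0,0],[0,0,0,0,0,0],[0,0,0,0,0,0]]

```text
time: 15.3
position: [0.566, -0.0366, 0.2137]
tool_rot: [0.712, 0.047, -0.699, 0.045]
ft_force: [-0.8, 0.4, 0.3]
grip_width: 0.0217
```

```bash
python3 chk.py; python3 -c "
from rig import *
o=get_obs();print(o['time'],o['joint_velocities']);print(hand_in())"
```

```text
0.02172152978162438 [0.009 0.    0.214] [-0.767  0.424  0.316] [0.305 0.151 0.071]
tool lean -0.001885476720127894 -0.018158664807076428
pos lean 0.001121977810823253 0.1686762658760819
15.3 [-0.00365655 -0.00071771 -0.00123507  0.00187995  0.00155204 -0.00190873]
the job is handed in; nothing more can be done
None
```

I moved the middle mallet, flipped the prop leg down to its stop, swung the easel frame upright and handed in at 15.3 s while still holding it by the top rail. No verdict was reported, so these are my own last checks:

- **Mallet:** it is let go and standing upright at about (0.46, 0.325), roughly 0.26 m from the landing point.
- **Leg:** before I raised the frame, the leg's tip measured within about 1 cm of where the stop should put it.
- **Frame:** the gripper's position and tilt put the lean within 0.002 rad of upright, and joint speeds were near zero. The camera check agrees more coarsely, to about 0.02 rad. The rail is pinched at 21.7 mm with a 30 N grip setting.
- **Glue, tin and offcut:** I didn't touch them, but I didn't re-measure their positions.

Two things were less certain:

- **Leg foot on the bench:** the wrist force near upright was almost zero, so I couldn't confirm by force that the foot is pressing. I judged it from the picture only.
- **Arm drift:** the arm drifted a few millimetres while idle early on, and the fingers may have nudged the mallet slightly as they closed on it. I corrected for the drift each time.

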